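Set a corrector sphere under the test compass and turn it to the stop

ROBOT

A 6-joint arm with a two-finger parallel gripper is mounted at the origin on the work surface. World frame = base frame: x ahead of the robot, y to its left, z up, the work surface at z = 0. Lengths are in mm, angles in rad, forces in N, time in s.
With the tool pointing down it reaches from about 325 to 925 mm from the base axis. Payload 3.1 kg.
Tool frame: the origin (TCP) lies on the centre line of the jaws, within the pads' length; the fingertips stand ahead of it and the grasp point (between the pads) lies 3 mm ahead of it (bot.finger_overhang is the z of the fingertips in the tool frame, in mm); z points along the fingers, y is the line along which they close (so a half turn about z gives the same grasp; the last joint's range is limited). The gripper opens to 85 mm and grips with 20 to 120 N. Pads are 22 mm wide; open, the fingers measure 114 mm over their backs; the gripper's body (76 mm by 85 mm) begins 54 mm behind the grasp point. The pads swing forward as they close: fully open they stand 13 mm farther back than shut.
Start: joints at [-1.34, 0.217, 1.613, -0, 1.311, -0.112], TCP at [210.1, -588.64, 214] pointing down, gripper open.
Joint ranges: [-2.75, 2.75], [-0.78, 2.1], [0.31, 2.55], [-1.13, 4.27], [0.13, 2.63], [-2.58, 2.58]. Speed limits (rad/s): [2.79, 2.79, 3.14, 3.14, 3.14, 3.14].

INTERFACE

Orientations are given as [roll, pitch, yaw] about the fixed x, y, z axes, in that order (R = Rz(yaw) Ry(pitch) Rx(roll)).
In Python, from plant import bot gives the robot as it stands.
- The arm moves only by the tool arm_command, never from a script. Its argument "rows" is one flat list of numbers, 7 for each row, row after row: the shift along the world's x, y, z as a fraction of full scale, then the turn, a rotation vector about the world's x, y, z as a fraction of full scale, then the gripper command: -1 is shut, 1 is fully open, values between are in proportion. A call has exactly 10 rows; each row shifts and turns the commanded pose from where the row before left it; what a row does not reach is not made up. Full scale, the value 1, is 50 cm for a shift and pi rad for a turn. A row lasts 1/12 s, in which the tool goes at most 41.7 mm and 7.16 degrees, less where a joint would pass 70% of its speed; a pose out of reach is approached as far as the arm can. A call with a number of a shift or a turn outside -1 to 1 is refused whole. A call with a gripper value outside its range is refused whole. The fingers move at their own pace and stop on an object; the grip force is fixed at half the most. Time passes only in rows, so rows that do not move let the fingers close, or fill a call up. It gives the time, the measured TCP pose, the force, the opening and the grip force at its end, in the units of the state.
- bot.get_state(): the state, without advancing time (a new reading comes with each control period).
- bot.grab_frame(name): name is "side" or "top"; returns (picture, depth): 384x512x3 uint8, red, green, blue; 384x512 float32, mm along the optical axis (not along the pixel's ray), 0 where there is no reading.
- bot.camera_model(name): a dict with "fx", "fy", "cx", "cy" (pixels), "R" (3x3) and "t" (3): a world point X has camera coordinates R X + t. Camera axes: x right, y down, z forward; pixel columns grow to the right and rows downward; lengths in mm; the calibration is good to about 2 mm. A picture is of the moment at which its call begins. camera_model takes no time and is no camera call.
- bot.job_done(): hands the job in; it is judged then, once.
The state is a dict: "time_s": time; "q": joint angles; "joint_velocities": joint speeds; "joint_torque": joint torques, N m; "position": TCP position; "eef_rot": TCP orientation; "wrist_force": force on the tool from outside, world axes, zero at the start; "wrist_torque": the same for the moment, N m; "opening": finger opening in mm; "grip_force": force on a finger pad.
Only numpy, scipy, OpenCV 4.12 (cv2) and the standard library are available. Lean on these libraries where they do the work, as an engineer would, in place of code of your own. Each camera call takes 0.05 s, during which the arm holds its last target. There are 200 camera calls.

TASK

Test the red iron corrector sphere for magnetism: roll it gently over the fir board, without lifting it, until it drops into the dished seat at the middle of the deviation turntable under the compass, keeping clear of the compass and its bridge. Then turn the brass knob clockwise to wind the turntable round to its stop, quit at the first click of the knob's slip clutch and let go. Leave the sphere in its seat and do not disturb the green sphere, the azimuth circle, the reflector or the binnacle door.

Things in the scene. Friction and masses are not known exactly. Their poses are not given: they have to be found in the camera images.
- red_sphere: red painted hollow iron sphere, a loose smooth ball 90 mm in diameter, about 0.5 to 0.9 kg, which rests on the fir board and rolls with little resistance; origin at its centre, its axes turn as it rolls and mean nothing
- green_sphere: green painted iron sphere, the same 90 mm ball, origin at its centre, also loose on the fir board; it is not to be used. Red and green lie on either side of the knob, either way round
- bed: varnished fir board 380 mm (its x, away from the robot) by 460 mm (its y), 22 mm thick, fixed on the bench; origin at the centre of its underside, z up. The bronze turntable, 203 mm across, lies flush in its top, centred 60 mm from the origin along +x. A white index mark stands on the board at the turntable's -x edge
- seat (a point): centre of the turntable, level with its top (22 mm above the bench): the middle of a round hole 48 mm across with a brass lip, into which the 90 mm sphere sinks about 7 mm and stays, its centre then 38 mm above this point (45 mm when it still rolls on the flat); axes as bed
- bridge: fixed brass bridge over the turntable; origin at the turntable's centre on the board's top, axes as bed. A level bar 22 mm thick along y, 139 to 157 mm above the board, runs 60 mm beyond (+x of) the centre on two 18 mm pillars (38 mm feet) at x = +60 mm, y = +155 and -155 mm. It carries the test compass. Not to be touched
- knob_grip (a point): gripping point on the axis of the brass knob, 180 mm from the turntable's centre towards the robot: centre of a wing 66 mm long (along this point's x), 16 mm thick (along y), 38 mm tall, its top 16 mm above this point; z up. Under the wing is a round skirt 63 mm across whose top is 22 mm below this point. The point turns with the knob
- drive (a joint): angle of the knob's shaft in rad, growing clockwise seen from above, 0.0 to 0.5 at the start; it stops firmly at 1.2. It drags lightly (about 0.05 N m). The turntable is geared to it and turns half as much, anticlockwise; at the stop the long white mark on the turntable meets the white index on the board
- clutch (a joint): slip of the brass knob on its shaft in rad, 0 at the start, growing clockwise. Below the set torque of about 0.25 N m knob and shaft turn as one and it stays near 0; once the shaft is at its stop the knob slips with that steady drag. The first click comes at 0.15, the second would come at 0.65
- binnacle_door: olive bronze binnacle door lying flat on the bench, 140 by 190 by 8 mm with two hinge knuckles and a small brass knob; loose, leave alone; origin at the centre of its underside
- azimuth_circle: glass azimuth ring 150 mm across lying on the bench with two upright brass sight vanes up to 65 mm tall; loose, leave alone; origin at the centre of its underside
- reflector: copper lamp reflector, a bowl 140 mm across and 62 mm high standing mouth up on the bench; loose, leave alone; origin at the centre of its underside
- compass_base (a point): centre of the test compass's flat underside, 110 mm above the board and straight over the seat. The compass is a round dark bowl 110 mm across (116 mm at its brass rim), 69 mm high, fixed to the bridge, not to be touched: the sphere passes under it with 20 mm to spare, an upright gripper does not, so lean the tool back
There are look-alikes about, which are no part of the job. Of the things that look like the red_sphere, the middle-sized one is meant.

How it is judged:
By the outcome, as a careful person would: the job done as asked, in the order asked, and still so for the second after the job is handed in, with the robot touching nothing.
It also fails if it takes over 64 s, if anything falls off the work surface, if the arm or the gripper's body presses on something with over 40 N, if the wrist force passes 120 N, or if a joint passes its speed limit or range.

## Working session

There is one attempt and no reset: what is moved stays moved. The work goes in short steps, Python scripts to look and compute and a tool call to move; the robot and the scene stay as the last step left them, time stands still between calls to the robot, and variables do not carry over. Pictures are saved under pics/ and viewed, at most 10 in all, crops included, and the job is handed in when it is done.

Besides the shell and the picture viewer there is one more tool, called after "Emit:" in YAML: its name, and indented under it one key for each argument. arm_command: Moves the arm, as the interface text tells. Shift numbers are shares of 50 cm and turn numbers shares of pi rad, none past 1 either way. Its arguments: {"type":"object","properties":{"rows":{"type":"array"}},"required":["rows"]}

```bash
ls; mkdir -p pics; cat > h.py <<'E'
import numpy as np, cv2
from plant import bot
def grab(n,tag):
    p,d=bot.grab_frame(n); cv2.imwrite(f'pics/{tag}.png',p[:,:,::-1]); np.savez(f'pics/{tag}.npz',p=p,d=d); return p,d
def cloud(n,d):
    c=bot.camera_model(n); v,u=np.indices(d.shape)
    P=np.stack([(u-c['cx'])/c['fx']*d,(v-c['cy'])/c['fy']*d,d],-1)
    return (P-np.array(c['t']))@np.array(c['R'])
E
python3 - <<'E'
from h import *
a,_=grab('top','top0'); b,_=grab('side','side0')
for n in('top','side'):
    c=bot.camera_model(n); print(n,c['fx'],-np.array(c['R']).T@np.array(c['t']))
s=bot.get_state(); print(s, bot.finger_overhang)
E
```

```text
pics
top 461.36711631321515 [ 360.64051719    9.06352718 1548.89034264]
side 452.8480646926741 [   -9.15788621 -1181.64928302  1025.19540437]
{'time_s': 0.1, 'q': array([-1.34021453e+00,  2.17708128e-01,  1.61477458e+00,  6.71015038e-06,
        1.31131246e+00, -1.12205977e-01]), 'joint_velocities': array([ 0.00016258, -0.00209333, -0.00278191,  0.00082538,  0.0003662 ,
       -0.00066747]), 'joint_torque': array([-4.66855145e-04, -3.98072577e+01, -3.04970813e+01, -9.84399549e-05,
        4.20967859e-03, -2.62015988e-06]), 'position': array([ 209.91249174, -587.87278718,  212.78017897]), 'eef_rot': array([-3.13940471e+00, -2.53058080e-04,  3.42785768e-01]), 'wrist_force': array([ 0.43871579, -0.4698719 ,  0.31160588]), 'wrist_torque': array([ 0.01054082,  0.00170234, -0.0291908 ]), 'grip_force': 0.0, 'opening': 85.31131392246628} 22.0
```

View pics/top0.png

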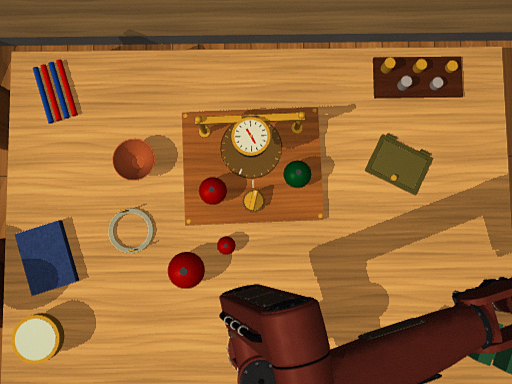

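View pics/side0.png

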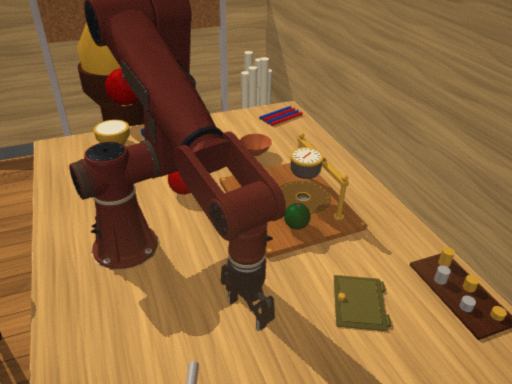

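Top view: the red balls are at (186,270), large, on the bench; (226,245), small, on the bench; and (212,190), middle-sized, on the board. I choose the one at (212,190). The green sphere is at (297,174), knob (253,201), compass (251,135) and index mark (252,183). Next I'll measure and check with a crop.

```bash
python3 - <<'E'
from h import *
f=np.load('pics/top0.npz'); p,d=f['p'],f['d']; X=cloud('top',d)
cv2.imwrite('pics/crop0.png',cv2.resize(p[95:235,170:340,::-1],None,fx=4.5,fy=4.2857,interpolation=cv2.INTER_CUBIC))
pi=p.astype(int)
def fit(Q):
    A=np.c_[2*Q,np.ones(len(Q))]; s=np.linalg.lstsq(A,(Q**2).sum(1),rcond=None)[0]; return s[:3],np.sqrt(s[3]+s[:3]@s[:3])
red=(pi[...,0]>60)&(pi[...,1]<.3*pi[...,0])&(pi[...,2]<.35*pi[...,0]); gr=(pi[...,1]>35)&(pi[...,0]<.5*pi[...,1])
for n,(u,v),m,r in(('big',(186,270),red,22),('small',(226,245),red,12),('mid',(212,190),red,18),('green',(297,174),gr,18)):
    k=np.zeros(m.shape,bool);k[v-r:v+r,u-r:u+r]=1;k&=m&(d>0); print(n,k.sum(),*fit(X[k]),X[k][:,2].max())
for n,u,v in(('c',186,116),('c',186,221),('c',320,214),('c',315,112),('index',252,183),('knob',253,201),('comp',251,135)): print(n,X[v,u].round(1))
z=X[...,2]; k=(z>18)&(z<27)&(d>0); k[:105]=0;k[230:]=0;k[:,:175]=0;k[:,335:]=0
r=cv2.minAreaRect(X[k][:,:2].astype(np.float32)); print('board',r)
k=(z>48)&(d>0);k[:185]=0;k[220:]=0;k[:,:235]=0;k[:,275:]=0
print('wing',k.sum(),cv2.minAreaRect(X[k][:,:2].astype(np.float32)),np.percentile(X[k][:,2],[5,50,95]))
k=(z>190)&(d>0);k[:105]=0;k[170:]=0;k[:,:225]=0;k[:,275:]=0
print('compass',cv2.minEnclosingCircle(X[k][:,:2].astype(np.float32)),np.median(z[k]))
E
```

```text
big 930 [257.06637408 234.13791199  61.74322028] 56.54044836857258 123.24844649781335
small 227 [333.79995706 107.8183745   35.71899285] 26.43665791021623 66.74575512772033
mid 552 [510.25554771 147.77370555  68.26554914] 43.94940590017001 116.04211000893255
green 473 [ 560.57084374 -124.8705298    71.8795186 ] 40.996563333347254 116.23358668617445
c [767.4 239.3  26.1]
c [414.9 239.5  22.7]
c [ 432.9 -203.3   28.5]
c [ 776.8 -194.6   24.4]
index [539.3  19.9  19.4]
knob [474.5  16.9  77.8]
comp [660.7  20.1 203.5]
board ((598.92626953125, 20.400314331054688), (380.9801025390625, 460.5061950683594), 1.8092156648635864)
wing 121 ((478.25775146484375, 15.734319686889648), (23.625892639160156, 65.12742614746094), 84.13990020751953) [52.07725419 76.0779976  82.81972995]
compass ((659.163818359375, 22.518230438232422), 58.87186050415039) 200.56427699800454
```

View pics/crop0.png

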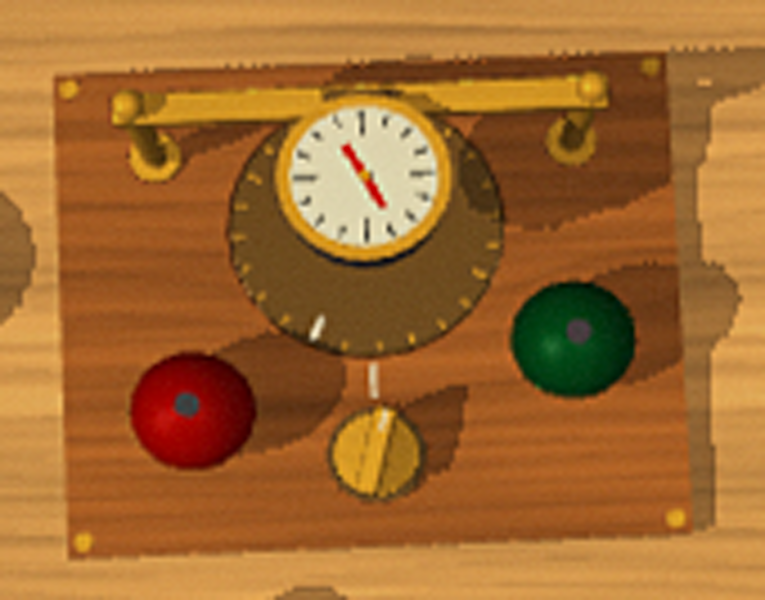

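The crop confirms the choice: the middle-sized red ball is on the board at crop (192,410). Green is at (572,340), the knob wing at (378,452), the turntable's white mark at (317,328) and the index at (374,380). I'll raise the arm and carry it round.

Emit:
arm_command:
  rows: [0.035,0.06,0.02,0,0,0.033,-0.06,0.035,0.06,0.02,0,0,0.033,-0.06,0.035,0.06,0.02,0,0,0.033,-0.06,0.035,0.06,0.02,0,0,0.033,-0.06,0.035,0.06,0.02,0,0,0.033,-0.06,0.035,0.06,0.02,0,0,0.033,-0.06,0.035,0.06,0.02,0,0,0.033,-0.06,0.035,0.06,0.02,0,0,0.033,-0.06,0.035,0.06,0.02,0,0,0.033,-0.06,0.035,0.06,0.02,0,0,0.033,-0.06]

```text
time_s: 0.93
position: [385.3, -286.8, 314.0]
eef_rot: [-3.141, -0.0, 1.384]
wrist_force: [1.0, -0.7, 0.3]
opening: 39.9
grip_force: 0.0
```

```bash
python3 -c "
from plant import bot
print([a for a in dir(bot) if a[0]!='_']); s=bot.get_state(); print(s['time_s'],s['q'].tolist(),s['position'].tolist(),s['eef_rot'],s['opening'])"
```

```text
['IKError', 'camera_model', 'finger_overhang', 'get_state', 'grab_frame', 'job_done']
0.9333 [-0.7861719827140691, -0.16658158445782514, 1.819321357334811, 7.066991992422472e-05, 1.4895351428773431, -0.5996566103828387] [385.32418563369436, -286.81726744032653, 313.9658814782678] [-3.14106918e+00 -4.43185252e-04  1.38427508e+00] 39.892206594773015
```

Emit:
arm_command:
  rows: [0.004,0.07,0.01,0,0,0.035,-0.06,0.004,0.07,0.01,0,0,0.035,-0.06,0.004,0.07,0.01,0,0,0.035,-0.06,0.004,0.07,0.01,0,0,0.035,-0.06,0.004,0.07,0.01,0,0,0.035,-0.06,0.004,0.07,0.01,0,0,0.035,-0.06,0.004,0.07,0.01,0,0,0.035,-0.06,0.004,0.07,0.01,0,0,0.035,-0.06,0.004,0.07,0.0,-0.02,-0.025,0.0,-0.06,0.004,0.07,0.0,-0.02,-0.025,0.0,-0.06]

```text
time_s: 1.77
position: [405.9, 62.1, 354.6]
eef_rot: [3.096, 0.201, 2.252]
wrist_force: [0.4, 1.5, 0.2]
opening: 40.3
grip_force: 0.0
```

```bash
cat > kin.py <<'E'
import numpy as np
from scipy.optimize import least_squares
from scipy.spatial.transform import Rotation as R
from plant import bot
D=[([-1.34021453e+00,2.17708128e-01,1.61477458,0,1.31131246,-1.12205977e-01],[209.91,-587.87,212.78]),
([-0.7861719827,-0.1665815845,1.819321357,7e-05,1.489535143,-0.59965661],[385.324,-286.817,313.966])]
sg=1
def rot(q,s=1): return R.from_euler('z',q[0])*R.from_euler('y',q[1]+q[2])*R.from_euler('z',s*q[3])*R.from_euler('y',q[4])*R.from_euler('z',q[5]+np.pi/2)
def fk(q,p,s=1):
    a,off,h,L1,L2,e,Lw=p; b=R.from_euler('z',q[0])
    return b.apply([a,off,h])+(b*R.from_euler('y',q[1])).apply([0,0,L1])+(b*R.from_euler('y',q[1]+q[2])).apply([e,0,L2])+rot(q,s).apply([0,0,Lw])
E
python3 - <<'E'
from kin import *
s=bot.get_state(); q=s['q'];print(s['time_s'],q.tolist(),s['position'].tolist(),s['eef_rot'].tolist())
Rm=R.from_euler('xyz',s['eef_rot'])
for g in(1,-1): print(g,(rot(q,g).inv()*Rm).magnitude())
E
```

```text
1.7667 [0.09147165613227388, -0.45089060056866054, 1.9724180890119378, -0.14177552910494282, 1.4702809106919423, -0.5905313286774484] [405.87821698482196, 62.09301980467149, 354.62923332630606] [3.0961246668543794, 0.20111032874568857, 2.251859693849249]
1 2.4370395355107785e-16
-1 0.2835510582098857
```

```bash
cat >> kin.py <<'E'
D.append(([0.09147165613227388,-0.45089060056866054,1.9724180890119378,-0.14177552910494282,1.4702809106919423,-0.5905313286774484],[405.878,62.093,354.629]))
P=least_squares(lambda p:np.r_[np.concatenate([fk(q,p)-x for q,x in D]),1e-3*(p-np.array([0,-70,300,380,330,0,230]))],[0,-70,300,380,330,0,230]).x
lo=np.array([-2.75,-.78,.31,-1.13,.13,-2.58]);hi=np.array([2.75,2.1,2.55,4.27,2.63,2.58])
def pose(psi,th):
    d=np.array([np.cos(psi),np.sin(psi),0]);z=np.sin(th)*d-np.array([0,0,np.cos(th)]);y=np.array([-d[1],d[0],0])
    return np.c_[np.cross(y,z),y,z]
def ik(x,M,q0):
    M=R.from_matrix(M)
    f=lambda q:np.r_[(fk(q,P)-x)/100,(M.inv()*rot(q)).as_rotvec()]
    r=least_squares(f,np.clip(q0,lo+.01,hi-.01),bounds=(lo,hi)); return r.x,np.abs(r.fun).max()
E
python3 - <<'E'
from kin import *
print(P.round(1),[np.abs(fk(q,P)-x).max().round(2) for q,x in D])
S=np.array([659,22.4]);B=np.array([510,148])
q0=bot.get_state()['q']
for psi in(-40,-25,-10,0,15):
  for th in(45,55,65):
    a=np.radians(psi);t=np.radians(th);d=np.array([np.cos(a),np.sin(a)])
    o=[]
    for c in(B-100*d,B-65*d,S-75*d):
        q,e=ik(np.r_[c,66],pose(a,t),q0); o.append((q.round(2).tolist(),round(e,3)))
    print(psi,th,*o)
E
```

```text
[1.000e-01 7.000e+01 2.938e+02 4.540e+02 5.575e+02 6.030e+01 3.218e+02] [np.float64(0.01), np.float64(0.01), np.float64(0.01)]
-40 45 ([0.79, 0.21, 2.17, -1.01, 0.98, 0.6], np.float64(0.0)) ([0.71, 0.21, 2.17, -1.05, 0.94, 0.56], np.float64(0.0)) ([0.32, 0.27, 2.07, -1.13, 0.71, 0.31], np.float64(0.029))
-40 55 ([0.86, 0.32, 2.14, -1.13, 1.11, 0.77], np.float64(0.021)) ([0.77, 0.3, 2.13, -1.13, 1.06, 0.7], np.float64(0.049)) ([0.35, 0.31, 2.03, -1.13, 0.81, 0.35], np.float64(0.172))
-40 65 ([0.9, 0.43, 2.06, -1.13, 1.25, 0.83], np.float64(0.108)) ([0.81, 0.41, 2.06, -1.13, 1.21, 0.77], np.float64(0.139)) ([0.39, 0.37, 1.97, -1.13, 0.92, 0.4], np.float64(0.303))
-25 45 ([0.72, 0.04, 2.35, -1.13, 0.78, 0.45], np.float64(0.023)) ([0.63, 0.05, 2.32, -1.13, 0.73, 0.37], np.float64(0.041)) ([0.18, 0.14, 2.2, -1.13, 0.43, 0.02], np.float64(0.079))
-25 55 ([0.78, 0.12, 2.3, -1.13, 0.9, 0.51], np.float64(0.149)) ([0.68, 0.11, 2.28, -1.13, 0.83, 0.43], np.float64(0.178)) ([0.19, 0.14, 2.2, -1.13, 0.45, 0.02], np.float64(0.25))
-25 65 ([0.84, 0.22, 2.22, -1.13, 1.05, 0.61], np.float64(0.246)) (
[... 1086 characters left out ...]
.08], np.float64(0.412)) ([0.3, -0.22, 2.55, -1.13, 0.21, -0.23], np.float64(0.393)) ([-0.01, 0.04, 2.31, -1.13, 0.13, -0.43], np.float64(0.403))
15 45 ([0.06, -0.34, 2.55, 0.23, 0.39, -1.95], np.float64(0.23)) ([0.05, -0.26, 2.55, 0.56, 0.23, -2.28], np.float64(0.121)) ([-0.21, 0.04, 2.27, 0.69, 0.27, -2.58], np.float64(0.153))
15 55 ([0.13, -0.32, 2.55, 0.02, 0.33, -1.69], np.float64(0.38)) ([0.09, -0.24, 2.55, 0.47, 0.16, -2.17], np.float64(0.27)) ([-0.16, 0.03, 2.31, 0.74, 0.14, -2.58], np.float64(0.273))
15 65 ([0.39, -0.22, 2.55, -1.13, 0.39, -0.3], np.float64(0.448)) ([0.22, -0.2, 2.55, -1.13, 0.13, -0.44], np.float64(0.398)) ([-0.16, 0.03, 2.31, 0.77, 0.13, -2.58], np.float64(0.434))
```

```bash
cat > tgt.py <<'E'
from kin import *
def delta(x,M):
    s=bot.get_state(); C=R.from_euler('xyz',s['eef_rot']); v=(R.from_matrix(M)*C.inv()).as_rotvec()
    return ((np.array(x)-s['position'])/500).round(4),(v/np.pi).round(4),np.degrees(np.linalg.norm(v)).round(1)
E
python3 - <<'E'
from tgt import *
S=np.array([659,22.4]);B=np.array([510.3,147.8]);d=S-B;print(np.hypot(*d));d/=np.hypot(*d);psi=np.arctan2(d[1],d[0]);print(d,np.degrees(psi))
q0=bot.get_state()['q']
for dp in(0,-8,-15):
  for th in(40,42,45,48,52):
    M=pose(psi+np.radians(dp),np.radians(th));o=[]
    for c,z in((B-110*d,200),(B-110*d,69),(B-63*d,69),(S-80*d,69),(S-63*d,69)):
        q,e=ik(np.r_[c,z],M,q0);o+=[round(e,3),q[3].round(2),q[4].round(2)]
    print(dp,th,*o)
M=pose(psi,np.radians(42));print(B-110*d,delta(np.r_[B-110*d,200],M))
E
```

```text
194.51696584102888
[ 0.76445774 -0.64467384] -40.1412257816553
0 40 0.0 -0.77 1.16 0.0 -0.9 0.96 0.0 -0.94 0.9 0.0 -1.02 0.69 0.0 -1.02 0.67
0 42 0.0 -0.81 1.17 0.0 -0.94 0.97 0.0 -0.98 0.91 0.0 -1.09 0.7 0.0 -1.09 0.68
0 45 0.0 -0.87 1.18 0.0 -0.99 1.0 0.0 -1.04 0.94 0.024 -1.13 0.72 0.027 -1.13 0.7
0 48 0.0 -0.92 1.2 0.0 -1.04 1.04 0.0 -1.1 0.97 0.068 -1.13 0.75 0.072 -1.13 0.73
0 52 0.0 -0.99 1.23 0.0 -1.1 1.08 0.021 -1.13 1.02 0.125 -1.13 0.78 0.13 -1.13 0.76
-8 40 0.0 -0.75 1.24 0.0 -0.84 1.04 0.0 -0.88 0.99 0.0 -0.97 0.8 0.0 -0.97 0.78
-8 42 0.0 -0.78 1.26 0.0 -0.87 1.06 0.0 -0.91 1.01 0.0 -1.02 0.81 0.0 -1.03 0.8
-8 45 0.0 -0.83 1.28 0.0 -0.92 1.09 0.0 -0.96 1.04 0.0 -1.1 0.83 0.0 -1.11 0.82
-8 48 0.0 -0.88 1.3 0.0 -0.96 1.13 0.0 -1.01 1.07 0.023 -1.13 0.86 0.028 -1.13 0.85
-8 52 0.0 -0.94 1.33 0.0 -1.01 1.17 0.0 -1.07 1.11 0.072 -1.13 0.91 0.079 -1.13 0.89
-15 40 0.0 -0.72 1.32 0.0 -0.79 1.12 0.0 -0.82 1.06 0.0 -0.92 0.89 0.0 -0.92 0.88
-15 42 0.0 -0.75 1.33 0.0 -0.81 1.14 0.0 -0.86 1.08 0.0 -0.97 0.91 0.0 -0.97 0.89
-15 45 0.0 -0.79 1.35 0.0 -0.86 1.17 0.0 -0.9 1.11 0.0 -1.03 0.93 0.0 -1.04 0.91
-15 48 0.0 -0.83 1.37 0.0 -0.89 1.2 0.0 -0.94 1.15 0.0 -1.1 0.96 0.0 -1.11 0.94
-15 52 0.0 -0.89 1.41 0.0 -0.94 1.25 0.0 -1.0 1.19 0.024 -1.13 1.0 0.031 -1.13 0.99
[426.20964866 218.71412279] (array([ 0.0407,  0.3132, -0.3093]), array([-0.1302, -0.1093,  0.0522]), np.float64(32.0))
```

Emit:
arm_command:
  rows: [0.004,0.0313,-0.031,-0.013,-0.011,0.0052,-0.06,0.004,0.0313,-0.031,-0.013,-0.011,0.0052,-0.06,0.004,0.0313,-0.031,-0.013,-0.011,0.0052,-0.06,0.004,0.0313,-0.031,-0.013,-0.011,0.0052,-0.06,0.004,0.0313,-0.031,-0.013,-0.011,0.0052,-0.06,0.004,0.0313,-0.031,-0.013,-0.011,0.0052,-0.06,0.004,0.0313,-0.031,-0.013,-0.011,0.0052,-0.06,0.004,0.0313,-0.031,-0.013,-0.011,0.0052,-0.06,0.004,0.0313,-0.031,-0.013,-0.011,0.0052,-0.06,0.004,0.0313,-0.031,-0.013,-0.011,0.0052,-0.06]

```text
time_s: 2.6
position: [424.7, 218.8, 198.2]
eef_rot: [-3.139, 0.732, 2.445]
wrist_force: [0.2, -0.6, 0.4]
opening: 39.7
grip_force: 0.0
```

```bash
cat > chk.py <<'E'
from tgt import *
S=np.array([659,22.4]);B=np.array([510.3,147.8]);d=(S-B)/np.hypot(*(S-B));psi=np.arctan2(d[1],d[0]);M=pose(psi,np.radians(42))
E
python3 - <<'E'
from chk import *
print(bot.get_state()['q'].round(3)); print(delta(np.r_[B-110*d,69],M))
E
```

```text
[ 0.783 -0.068  2.115 -0.81   1.167  0.271]
(array([ 3.000e-03, -2.000e-04, -2.584e-01]), array([ 0.0002, -0.0006, -0.0007]), np.float64(0.2))
```

Emit:
arm_command:
  rows: [0.0003,0,-0.029,0,0,0,-0.06,0.0003,0,-0.029,0,0,0,-0.06,0.0003,0,-0.029,0,0,0,-0.06,0.0003,0,-0.029,0,0,0,-0.06,0.0003,0,-0.029,0,0,0,-0.06,0.0003,0,-0.029,0,0,0,-0.06,0.0003,0,-0.029,0,0,0,-0.06,0.0003,0,-0.029,0,0,0,-0.06,0.0003,0,-0.026,0,0,0,-0.06,0.0003,0,0,0,0,-0.0007,-0.06]

```text
time_s: 3.43
position: [424.5, 216.1, 67.0]
eef_rot: [-3.131, 0.728, 2.446]
wrist_force: [-0.7, -0.8, -0.6]
opening: 40.2
grip_force: 0.0
```

```bash
python3 - <<'E'
from chk import *
from h import *
p,dd=grab('top','top1'); q,_=grab('side','side1')
a=cv2.resize(p[95:295,130:330,::-1],(400,400)); b=cv2.resize(q[90:290,130:330,::-1],(400,400)); cv2.imwrite('pics/v1.png',np.hstack([a,b]))
print(delta(np.r_[B-110*d,69],M))
E
```

```text
(array([ 0.0001,  0.0027, -0.001 ]), array([ 0.0003, -0.0017,  0.0006]), np.float64(0.3))
```

View pics/v1.png

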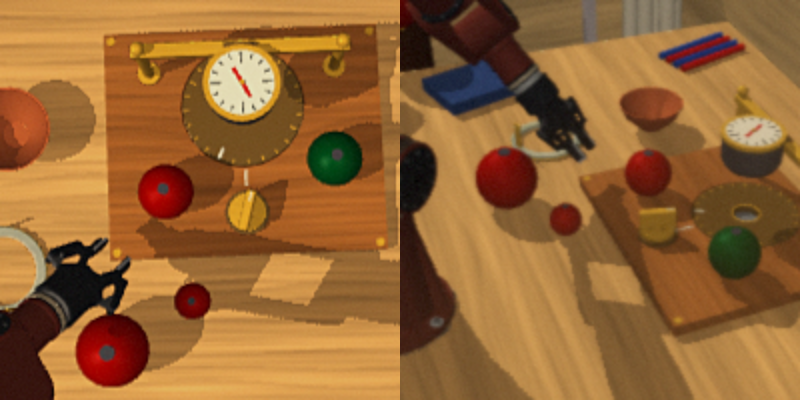

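The gripper, at crop (100,270), is behind the red ball at (165,190) and clear of the ring and the big ball. I'll creep forward.

Emit:
arm_command:
  rows: [0.0061,-0.0025,0.001,0,-0.0017,0,-0.06,0.0061,-0.0052,0,0,0,0,-0.06,0.0061,-0.0052,0,0,0,0,-0.06,0.0061,-0.0052,0,0,0,0,-0.06,0.0061,-0.0052,0,0,0,0,-0.06,0.0061,-0.0052,0,0,0,0,-0.06,0.0061,-0.0052,0,0,0,0,-0.06,0.0061,-0.0052,0,0,0,0,-0.06,0.0061,-0.0052,0,0,0,0,-0.06,0.0046,-0.0039,0,0,0,0,-0.06]

```text
time_s: 4.37
position: [456.7, 193.5, 70.5]
eef_rot: [3.14, 0.734, 2.438]
wrist_force: [-0.4, -0.7, 0.1]
opening: 40.2
grip_force: 0.0
```

Emit:
arm_command:
  rows: [0.0031,-0.0026,0,0,0,0,-0.06,0.0031,-0.0026,0,0,0,0,-0.06,0.0031,-0.0026,0,0,0,0,-0.06,0.0031,-0.0026,0,0,0,0,-0.06,0.0031,-0.0026,0,0,0,0,-0.06,0.0031,-0.0026,0,0,0,0,-0.06,0.0031,-0.0026,0,0,0,0,-0.06,0.0031,-0.0026,0,0,0,0,-0.06,0.0031,-0.0026,0,0,0,0,-0.06,0.0031,-0.0026,0,0,0,0,-0.06]

```text
time_s: 5.2
position: [472.0, 180.8, 70.5]
eef_rot: [3.14, 0.734, 2.438]
wrist_force: [0.2, -0.1, 0.7]
opening: 40.5
grip_force: 0.0
```

```bash
cat > look.py <<'E'
from chk import *
from h import *
import sys
def ball(tag):
    p,dd=grab('top',tag); X=cloud('top',dd); pi=p.astype(int)
    red=(pi[...,0]>60)&(pi[...,1]<.3*pi[...,0])&(pi[...,2]<.35*pi[...,0])
    k=red&(X[...,0]>440)&(X[...,0]<720)&(abs(X[...,1]-80)<140)&(X[...,2]>45)&(X[...,2]<125); Q=X[k]
    r=least_squares(lambda c:np.linalg.norm(Q-c,axis=1)-45,Q.mean(0)-[0,0,30],loss='soft_l1').x
    return p,k.sum(),r
if __name__=='__main__':
    p,n,c=ball(sys.argv[1]); s=bot.get_state(); t=s['position']
    f=lambda v:(((v-S)@d).round(1),((v-S)@[-d[1],d[0]]).round(1))
    print('ball',n,c.round(1),'along,left:',f(c[:2]),'tcp',f(t[:2]),t.round(1),'q',s['q'].round(2),'F',s['wrist_force'].round(1)); print(delta(np.r_[t[:2],69],M)[1:])
E
python3 look.py t2
```

```text
ball 549 [510.4 148.1  66.7] along,left: (np.float64(-194.6), np.float64(0.3)) tcp (np.float64(-244.8), np.float64(0.5)) [472.2 180.6  70.6] q [ 0.65  0.18  2.16 -0.99  0.9   0.46] F [ 0.1 -0.1  0.2]
(array([-0.0001,  0.0005,  0.0007]), np.float64(0.2))
```

Emit:
arm_command:
  rows: [-0.006,0.005,0,0,0,0,-0.06,-0.006,0.005,0,0,0,0,-0.3,0,0,0,0,0,0,-0.4,0,0,0,0,0,0,-0.4,0.0031,-0.0026,0,0,0,0,-0.4,0.0031,-0.0026,0,0,0,0,-0.4,0.0031,-0.0026,0,0,0,0,-0.4,0.0031,-0.0026,0,0,0,0,-0.4,0.0031,-0.0026,0,0,0,0,-0.4,0.0031,-0.0026,0,0,0,0,-0.4]

```text
time_s: 6.08
position: [475.4, 177.8, 70.5]
eef_rot: [3.14, 0.734, 2.438]
wrist_force: [0.5, -0.6, 0.4]
opening: 25.6
grip_force: 0.0
```

```bash
python3 look.py t3; python3 - <<'E'
from h import *
q,_=grab('side','side3'); p=np.load('pics/t3.npz')['p']
cv2.imwrite('pics/v3.png',np.hstack([cv2.resize(p[140:240,160:260,::-1],(400,400)),cv2.resize(q[120:220,200:300,::-1],(400,400))]))
E
```

```text
ball 548 [510.  148.3  66.8] along,left: (np.float64(-195.1), np.float64(0.1)) tcp (np.float64(-240.3), np.float64(0.4)) [475.5 177.6  70.6] q [ 0.64  0.18  2.16 -0.99  0.89  0.46] F [-0.8  0.1 -0.4]
(array([-0.0001,  0.0005,  0.0008]), np.float64(0.2))
```

View pics/v3.png

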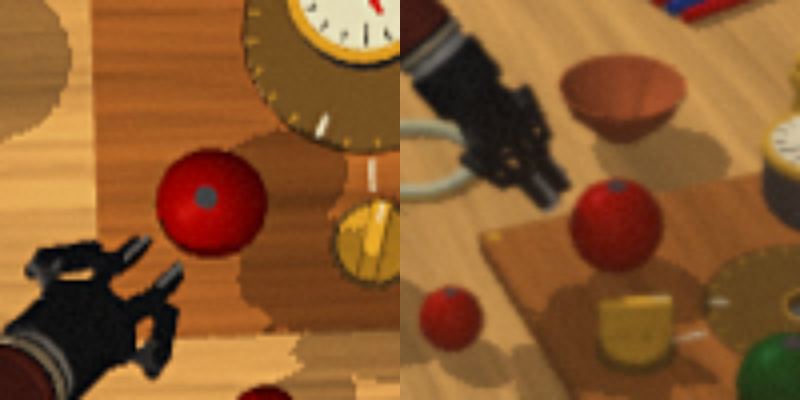

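Top crop: the tips, at (150,240) and (180,268), are still about 10 mm short of the ball at (212,202). I'll measure them.

```bash
python3 - <<'E'
from chk import *
from h import *
f=np.load('pics/t3.npz');p,dd=f['p'].astype(int),f['d'];X=cloud('top',dd)
k=np.zeros(dd.shape,bool);k[180:225,175:215]=1
k&=(p.max(-1)<130)&(np.ptp(p,axis=2)<40)&(X[...,2]>30)
s=bot.get_state();Q=(X[k]-s['position']); C=R.from_euler('xyz',s['eef_rot']).as_matrix(); T=Q@C
o=np.argsort(T[:,2])[-25:]; print(np.c_[T[o],X[k][o]].round(0))
E
```

```text
[[ -5. -19. -25. 453. 172.  92.]
 [-10.  19. -23. 482. 197.  95.]
 [  0.  14. -23. 473. 198.  87.]
 [ -7. -15. -21. 459. 172.  91.]
 [ -7. -19. -21. 456. 169.  90.]
 [-60.   2.  -7. 507. 154. 116.]
 [-61.   0.  -5. 508. 151. 115.]
 [-63.   7.  -3. 514. 154. 115.]
 [-59.  -4.  -3. 505. 148. 112.]
 [-61.  -6.  -3. 504. 145. 114.]
 [-64.  -0.  -1. 511. 148. 114.]
 [-66.   2.  -1. 514. 147. 115.]
 [-63.  -4.  -1. 508. 145. 113.]
 [-63.   5.   0. 514. 151. 112.]
 [-71.  -3.   0. 513. 141. 118.]
 [-57.   6.   1. 511. 154. 108.]
 [-59.  -1.   1. 508. 148. 109.]
 [-64.  -7.   1. 508. 142. 112.]
 [-66.  -5.   2. 511. 141. 113.]
 [-58.   3.   2. 512. 151. 108.]
 [-64.   7.   3. 517. 151. 111.]
 [-65.   4.   4. 517. 148. 111.]
 [-65.   0.   5. 514. 145. 110.]
 [-59.  -1.   7. 512. 145. 105.]
 [-65.   2.   8. 518. 145. 108.]]
```

```bash
python3 - <<'E'
from chk import *
from h import *
f=np.load('pics/t3.npz');p,dd=f['p'].astype(int),f['d'];X=cloud('top',dd)
s=bot.get_state(); C=R.from_euler('xyz',s['eef_rot']).as_matrix(); T=(X-s['position'])@C
for v,u in((197,199),(198,198),(199,197),(200,196),(202,194),(204,207),(205,206),(206,205),(207,204),(209,203),(211,201)): print(v,u,p[v,u],T[v,u].round(0),X[v,u].round(0))
E
```

```text
197 199 [171  98  36] [31. 26. 38.] [494. 197.  21.]
198 198 [179 101  38] [32. 26. 32.] [491. 199.  25.]
199 197 [112  69  43] [44. 28. 38.] [488. 204.  13.]
200 196 [67 75 73] [ -9.  17. -25.] [478. 197.  96.]
202 194 [64 64 57] [ -9.  16. -38.] [471. 202. 104.]
204 207 [161  87  35] [33. -9. 39.] [471. 170.  19.]
205 206 [169  94  33] [40. -8. 39.] [468. 174.  15.]
206 205 [106  84  63] [-13. -18. -25.] [459. 168.  98.]
207 204 [76 78 74] [-15. -18. -33.] [455. 171. 105.]
209 203 [33 33 31] [ -7. -20. -35.] [449. 174. 101.]
211 201 [29 30 28] [ -3. -19. -43.] [443. 180. 105.]
```

```bash
python3 - <<'E'
from chk import *
from h import *
s=bot.get_state(); C=R.from_euler('xyz',s['eef_rot']).as_matrix()
for n in('top','side'):
    c=bot.camera_model(n)
    for z in(22,0,-23):
        for y in(17,-17):
            x=np.array(c['R'])@(s['position']+C@[0,y,z])+c['t']; print(n,z,y,(x[0]/x[2]*c['fx']+c['cx']).round(1),(x[1]/x[2]*c['fy']+c['cy']).round(1))
print(C.round(2), s['position'])
f=np.load('pics/side3.npz');X=cloud('side',f['d'])
for v,u in((168,238),(166,238),(164,237),(171,236),(165,240)):print(v,u,f['p'][v,u],((X[v,u]-s['position'])@C).round(0))
E
```

```text
top 22 17 202.5 195.0
top 22 -17 210.5 201.7
top 0 17 198.9 198.1
top 0 -17 207.0 204.8
top -23 17 195.1 201.4
top -23 -17 203.3 208.2
side 22 17 247.3 174.6
side 22 -17 244.2 179.2
side 0 17 243.7 170.3
side 0 -17 240.6 174.9
side -23 17 239.9 165.8
side -23 -17 236.7 170.4
[[-0.57  0.65  0.51]
 [ 0.48  0.76 -0.43]
 [-0.67  0.   -0.74]] [475.38763423 177.75066123  70.52851202]
168 238 [83 76 68] [-11. -17. -28.]
166 238 [39 28 24] [  7.  16. -27.]
164 237 [36 29 26] [  3.  14. -36.]
171 236 [52 43 36] [  2. -21. -23.]
165 240 [39 31 26] [-1019. -1349.  -369.]
```

```bash
python3 - <<'E'
from chk import *
from h import *
f=np.load('pics/side0.npz');X=cloud('side',f['d']); t=np.array([209.9,-587.9,212.8]); C=R.from_euler('xyz',[-3.1394,0,.3428]).as_matrix()
T=(X-t)@C; k=(f['d']>0)&(np.abs(T[...,0])<45)&(np.abs(T[...,1])<70)&(T[...,2]<60)&(T[...,2]>-60)
Q=T[k]; o=np.argsort(Q[:,2]); print(k.sum(),Q[o][-12:].round(0))
print(np.histogram(Q[:,2],bins=np.arange(-60,61,10)))
E
```

```text
153 [[  6. -42. -33.]
 [  9. -43. -33.]
 [ -3. -42. -33.]
 [  4. -43. -33.]
 [ -8. -42. -33.]
 [  2. -41. -33.]
 [ -4. -43. -33.]
 [ -7.  50. -32.]
 [ -0. -45. -31.]
 [  2. -44. -31.]
 [ -5. -42. -31.]
 [  0. -42. -30.]]
(array([53, 60, 40,  0,  0,  0,  0,  0,  0,  0,  0,  0]), array([-60, -50, -40, -30, -20, -10,   0,  10,  20,  30,  40,  50,  60]))
```

```bash
python3 - <<'E'
from chk import *
q0=bot.get_state()['q']
for th in(38,42,45):
    M=pose(psi,np.radians(th));zz=52.6-20*np.cos(np.radians(th))
    print(th,zz,[(round(e,3),q[3].round(2),q[4].round(2)) for q,e in [ik(np.r_[S+k*d,zz],M,q0) for k in(-250,-195-38,-60,-45,-38)]])
E
```

```text
38 36.839784927865566 [(np.float64(0.0), np.float64(-0.95), np.float64(0.83)), (np.float64(0.0), np.float64(-0.96), np.float64(0.81)), (np.float64(0.0), np.float64(-1.02), np.float64(0.63)), (np.float64(0.0), np.float64(-1.02), np.float64(0.61)), (np.float64(0.0), np.float64(-1.02), np.float64(0.61))]
42 37.737103490452114 [(np.float64(0.0), np.float64(-1.04), np.float64(0.86)), (np.float64(0.0), np.float64(-1.05), np.float64(0.84)), (np.float64(0.014), np.float64(-1.13), np.float64(0.65)), (np.float64(0.015), np.float64(-1.13), np.float64(0.64)), (np.float64(0.016), np.float64(-1.13), np.float64(0.63))]
45 38.45786437626905 [(np.float64(0.0), np.float64(-1.1), np.float64(0.9)), (np.float64(0.0), np.float64(-1.12), np.float64(0.87)), (np.float64(0.057), np.float64(-1.13), np.float64(0.68)), (np.float64(0.059), np.float64(-1.13), np.float64(0.66)), (np.float64(0.06), np.float64(-1.13), np.float64(0.66))]
```

Emit:
arm_command:
  rows: [-0.006,0.005,0,0,0,0,-0.4,-0.006,0.005,0,0,0,0,-0.4,0,0,-0.011,0,0,0,-0.4,0,0,-0.011,0,0,0,-0.4,0,0,-0.011,0,0,0,-0.4,0,0,-0.011,0,0,0,-0.4,0,0,-0.011,0,0,0,-0.4,0,0,-0.011,0,0,0,-0.4,0,0,0,0,0,0,-0.4,0,0,0,0,0,0,-0.4]

```text
time_s: 7.02
position: [468.8, 182.7, 36.9]
eef_rot: [-3.142, 0.734, 2.439]
wrist_force: [0.7, -0.9, 0.1]
opening: 25.5
grip_force: 0.0
```

```bash
python3 look.py t4
```

```text
ball 561 [510.1 147.8  66.4] along,left: (np.float64(-194.6), np.float64(-0.1)) tcp (np.float64(-248.7), np.float64(0.3)) [469.1 182.9  37.3] q [ 0.65  0.25  2.16 -1.04  0.86  0.55] F [-0.1  0.5  0.8]
(array([-0.    ,  0.0003,  0.0006]), np.float64(0.1))
```

Emit:
arm_command:
  rows: [0.0038,-0.0032,0,0.0054,0.0064,0,-0.4,0.0038,-0.0032,0,0,0,0,-0.4,0.0038,-0.0032,0,0,0,0,-0.4,0.0038,-0.0032,0,0,0,0,-0.4,0.0038,-0.0032,0,0,0,0,-0.4,0.0038,-0.0032,0,0,0,0,-0.4,0.0038,-0.0032,0,0,0,0,-0.4,0.0038,-0.0032,0,0,0,0,-0.4,0.0038,-0.0032,0,0,0,0,-0.4,0.0038,-0.0032,0,0,0,0,-0.4]

```text
time_s: 7.9
position: [488.3, 166.9, 37.5]
eef_rot: [3.14, 0.708, 2.438]
wrist_force: [-0.7, -0.7, -0.1]
opening: 25.7
grip_force: 0.0
```

```bash
python3 look.py t5
```

```text
ball 553 [517.1 143.4  66.7] along,left: (np.float64(-186.5), np.float64(1.0)) tcp (np.float64(-223.3), np.float64(0.5)) [488.6 166.7  37.6] q [ 0.58  0.24  2.16 -1.03  0.82  0.48] F [-0.5  0.2  0.2]
(array([-0.0055, -0.0059,  0.0007]), np.float64(1.5))
```

Emit:
arm_command:
  rows: [0.0038,-0.0032,0,0,0,0,-0.4,0.0046,-0.0039,0,0,0,0,-0.4,0.0046,-0.0039,0,0,0,0,-0.4,0.0046,-0.0039,0,0,0,0,-0.4,0.0046,-0.0039,0,0,0,0,-0.4,0.0046,-0.0039,0,0,0,0,-0.4,0.0046,-0.0039,0,0,0,0,-0.4,0.0046,-0.0039,0,0,0,0,-0.4,0.0046,-0.0039,0,0,0,0,-0.4,0.0046,-0.0039,0,0,0,0,-0.4]

```text
time_s: 8.78
position: [511.0, 147.7, 37.5]
eef_rot: [3.14, 0.707, 2.438]
wrist_force: [0.0, -1.1, -0.1]
opening: 25.6
grip_force: 0.1
```

```bash
python3 look.py t6
```

```text
ball 563 [539.4 124.   66.6] along,left: (np.float64(-157.0), np.float64(0.6)) tcp (np.float64(-193.5), np.float64(0.3)) [511.3 147.4  37.6] q [ 0.52  0.25  2.15 -1.05  0.78  0.45] F [ 0.6  0.3 -0.2]
(array([-0.0055, -0.0059,  0.0007]), np.float64(1.5))
```

Emit:
arm_command:
  rows: [0.0046,-0.0039,0,0,0,0,-0.4,0.0053,-0.0045,0,0,0,0,-0.4,0.0053,-0.0045,0,0,0,0,-0.4,0.0053,-0.0045,0,0,0,0,-0.4,0.0053,-0.0045,0,0,0,0,-0.4,0.0053,-0.0045,0,0,0,0,-0.4,0.0053,-0.0045,0,0,0,0,-0.4,0.0053,-0.0045,0,0,0,0,-0.4,0.0053,-0.0045,0,0,0,0,-0.4,0.0053,-0.0045,0,0,0,0,-0.4]

```text
time_s: 9.67
position: [537.2, 125.5, 37.5]
eef_rot: [3.14, 0.707, 2.438]
wrist_force: [-0.9, 0.5, 0.9]
opening: 25.8
grip_force: 0.1
```

Emit:
arm_command:
  rows: [0.0053,-0.0045,0,0,0,0,-0.4,0.0053,-0.0045,0,0,0,0,-0.4,0.0053,-0.0045,0,0,0,0,-0.4,0.0053,-0.0045,0,0,0,0,-0.4,0.0053,-0.0045,0,0,0,0,-0.4,0.0053,-0.0045,0,0,0,0,-0.4,0.0053,-0.0045,0,0,0,0,-0.4,0.0053,-0.0045,0,0,0,0,-0.4,0.0053,-0.0045,0,0,0,0,-0.4,0.0046,-0.0039,0,0,0,0,-0.4]

```text
time_s: 10.5
position: [563.3, 103.2, 37.5]
eef_rot: [3.14, 0.708, 2.438]
wrist_force: [0.4, -0.3, -0.8]
opening: 25.9
grip_force: 0.0
```

```bash
python3 look.py t7
```

```text
ball 574 [594.7  81.6  66.4] along,left: (np.float64(-87.3), np.float64(3.8)) tcp (np.float64(-124.8), np.float64(0.1)) [563.6 102.9  37.6] q [ 0.38  0.28  2.11 -1.09  0.7   0.37] F [ 0.5  0.4 -0.7]
(array([-0.0055, -0.0059,  0.0008]), np.float64(1.5))
```

Emit:
arm_command:
  rows: [0.0003,0.005,0,0,0,0,-0.4,0.0003,0.005,0,0,0,0,-0.4,0.0036,-0.0034,0,0,0,0,-0.4,0.0036,-0.0034,0,0,0,0,-0.4,0.0044,-0.0041,0,0,0,0,-0.4,0.0044,-0.0041,0,0,0,0,-0.4,0.0044,-0.0041,0,0,0,0,-0.4,0.0044,-0.0041,0,0,0,0,-0.4,0.0044,-0.0041,0,0,0,0,-0.4,0.0044,-0.0041,0,0,0,0,-0.4]

```text
time_s: 11.38
position: [580.4, 92.5, 37.5]
eef_rot: [3.14, 0.707, 2.438]
wrist_force: [1.0, 1.0, -0.1]
opening: 25.6
grip_force: 0.4
```

```bash
python3 look.py t8; python3 - <<'E'
from h import *
q,_=grab('side','side8'); p=np.load('pics/t8.npz')['p']
cv2.imwrite('pics/v8.png',np.hstack([cv2.resize(p[110:220,180:290,::-1],(400,400)),cv2.resize(q[120:230,240:350,::-1],(400,400))]))
E
```

```text
ball 491 [609.3  69.6  66.6] along,left: (np.float64(-68.4), np.float64(4.0)) tcp (np.float64(-104.8), np.float64(3.0)) [580.8  92.3  37.7] q [ 0.35  0.3   2.08 -1.1   0.69  0.34] F [0.3 0.3 0.4]
(array([-0.0055, -0.0058,  0.0008]), np.float64(1.5))
```

View pics/v8.png

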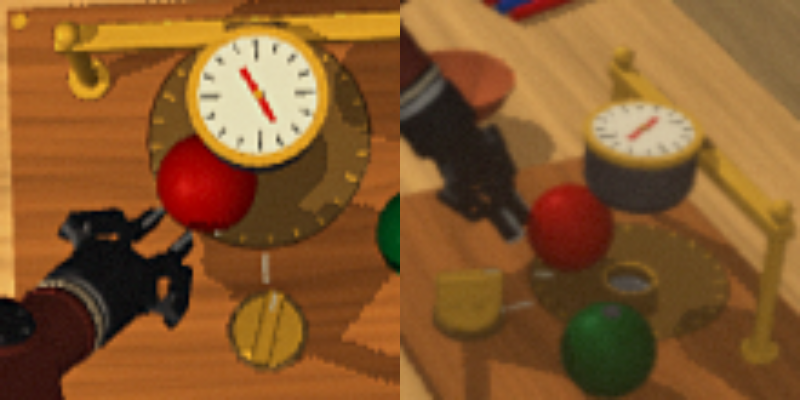

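Ball at crop (207,183), nested between the finger tips, with the gripper well clear of the compass and the seat hole visible in the side view at (630,275). I'll carry on, aimed at the seat.

Emit:
arm_command:
  rows: [0.0031,-0.0029,0,0,0,0,-0.4,0.0039,-0.0037,0,0,0,0,-0.4,0.0039,-0.0037,0,0,0,0,-0.4,0.0039,-0.0037,0,0,0,0,-0.4,0.0039,-0.0037,0,0,0,0,-0.4,0.0039,-0.0037,0,0,0,0,-0.4,0.0039,-0.0037,0,0,0,0,-0.4,0.0039,-0.0037,0,0,0,0,-0.4,0.0039,-0.0037,0,0,0,0,-0.4,0.0039,-0.0037,0,0,0,0,-0.4]

```text
time_s: 12.32
position: [599.4, 74.5, 37.5]
eef_rot: [3.14, 0.707, 2.438]
wrist_force: [-1.0, 0.7, 0.6]
opening: 25.5
grip_force: 0.2
```

```bash
cat > sb.py <<'E'
from look import *
def sideball(tag):
    p,dd=grab('side',tag); X=cloud('side',dd); pi=p.astype(int)
    red=(pi[...,0]>60)&(pi[...,1]<.3*pi[...,0])&(pi[...,2]<.35*pi[...,0])
    k=red&(X[...,0]>560)&(X[...,0]<740)&(abs(X[...,1]-40)<110)&(X[...,2]>28)&(X[...,2]<118); Q=X[k]
    r=least_squares(lambda c:np.linalg.norm(Q-c,axis=1)-45,Q.mean(0)+[0,30,-20],loss='soft_l1').x
    return k.sum(),r
n,c=sideball(sys.argv[1]); f=lambda v:(((v-S)@d).round(1),((v-S)@[-d[1],d[0]]).round(1)); s=bot.get_state(); t=s['position']
print(n,c.round(1),f(c[:2]),'tcp',f(t[:2]),t.round(1),s['q'][3].round(2),s['wrist_force'].round(1))
E
python3 look.py t9; python3 sb.py s9
```

```text
ball 308 [628.   50.9  66.6] along,left: (np.float64(-42.0), np.float64(1.8)) tcp (np.float64(-78.7), np.float64(1.4)) [599.8  74.2  37.7] q [ 0.3   0.31  2.06 -1.11  0.66  0.31] F [-0.7 -1.  -0.1]
(array([-0.0055, -0.0058,  0.0007]), np.float64(1.5))
333 [630.  50.  66.] (np.float64(-40.0), np.float64(2.5)) tcp (np.float64(-78.9), np.float64(1.4)) [599.6  74.4  37.6] -1.11 [-0.1  0.3  0.5]
```

Emit:
arm_command:
  rows: [0.0039,-0.0037,0,0,0,0,-0.4,0.0039,-0.0037,0,0,0,0,-0.4,0.0039,-0.0037,0,0,0,0,-0.4,0.0039,-0.0037,0,0,0,0,-0.4,0.0039,-0.0037,0,0,0,0,-0.4,0.0039,-0.0037,0,0,0,0,-0.4,0.0039,-0.0037,0,0,0,0,-0.4,0.0039,-0.0037,0,0,0,0,-0.4,0.0031,-0.0029,0,0,0,0,-0.4,0.002,-0.0019,0,0,0,0,-0.4]

```text
time_s: 13.25
position: [617.7, 57.2, 37.5]
eef_rot: [3.14, 0.708, 2.438]
wrist_force: [0.9, 0.2, 0.2]
opening: 25.6
grip_force: 0.0
```

```bash
python3 sb.py s10
```

```text
344 [666.6  18.7  61.8] (np.float64(8.2), np.float64(2.1)) tcp (np.float64(-53.9), np.float64(-0.0)) [617.7  57.2  37.6] -1.11 [ 0.6  0.2 -0.2]
```

Emit:
arm_command:
  rows: [-0.003,0.0026,0,0,0,0,-0.4,-0.006,0.0052,0,0,0,0,-0.4,-0.006,0.0052,0,0,0,0,-0.4,-0.006,0.0052,0,0,0,0,-0.4,-0.01,0.0086,0,0,0,0,-0.4,-0.01,0.0086,0,0,0,0,-0.4,-0.01,0.0086,0,0,0,0,-0.4,-0.01,0.0086,0,0,0,0,-0.4,-0.01,0.0086,0,0,0,0,-0.4,-0.01,0.0086,0,0,0,0,-0.4]

```text
time_s: 14.13
position: [576.3, 93.0, 37.5]
eef_rot: [3.14, 0.707, 2.438]
wrist_force: [0.1, 0.6, -0.1]
opening: 25.6
grip_force: 0.0
```

```bash
python3 sb.py s11;  python3 - <<'E'
from h import *
q=np.load('pics/s11.npz')['p'];p,_=grab('top','t11')
cv2.imwrite('pics/v11.png',np.hstack([cv2.resize(p[110:220,180:290,::-1],(400,400)),cv2.resize(q[120:230,240:350,::-1],(400,400))]))
E
```

```text
350 [660.2  21.3  58.4] (np.float64(1.6), np.float64(-0.1)) tcp (np.float64(-109.7), np.float64(0.6)) [575.5  93.6  37.1] -1.1 [-1.2  1.1 -1.1]
```

View pics/v11.png

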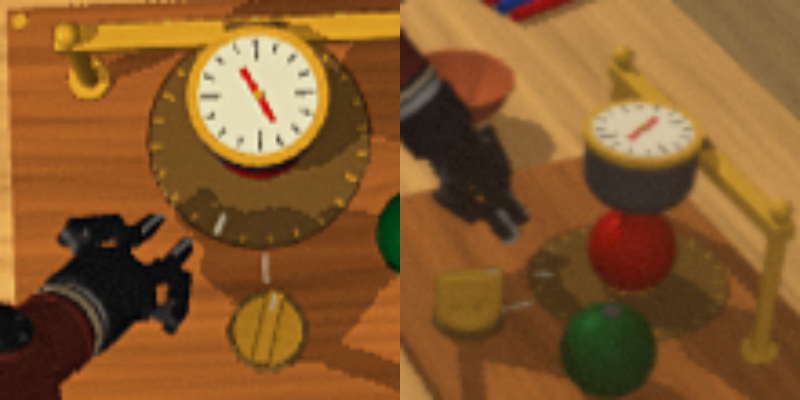

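The sphere is seated: centre (660,21,58), visible under the compass in the side view at (632,248). Next I'll measure the knob wing angle and plan the move to it.

```bash
cat > knob.py <<'E'
from chk import *
from h import *
from scipy.ndimage import binary_erosion
def wing(f):
    p=f['p'].astype(int);X=cloud('top',f['d']);k=(X[...,2]>74)&(X[...,2]<90)&(np.hypot(X[...,0]-479,X[...,1]-16.5)<42)
    Q=X[k][:,:2]; c=Q.mean(0);w,V=np.linalg.eigh(np.cov((Q-c).T)); v=V[:,1]*np.sign(V[0,1]); 
    return k.sum(),c.round(1),np.degrees(np.arctan2(v[1],v[0])).round(1),np.median(X[k][:,2]).round(1),np.sqrt(w).round(1)
def mark(f):
    p=f['p'].astype(int);X=cloud('top',f['d']);r=X[...,:2]-S;rho=np.hypot(r[...,0],r[...,1]);b=np.radians(1.8)
    k=(np.ptp(p,axis=2)<75)&(p.min(-1)>70)&(X[...,2]<35)&(X[...,2]>10)&(rho>70)&(rho<101)&(r[...,0]<0)
    return k.sum(),np.degrees(np.arctan2(-r[k].mean(0)[1],-r[k].mean(0)[0])).round(1)-1.8
if __name__=='__main__':
    for t in('top0','t11'):
        f=np.load(f'pics/{t}.npz'); print(t,wing(f),mark(f))
    for a in(165,170,175): M2=np.array(R.from_euler('xyz',[np.pi,0,np.radians(a)]).as_matrix()); print(a,delta([479,16.5,125],M2))
E
python3 knob.py
```

```text
top0 (np.int64(88), array([478.3,  16.8]), np.float64(-14.4), np.float64(77.0), array([ 4.4, 19.4])) (np.int64(13), np.float64(-26.900000000000002))
t11 (np.int64(87), array([477.5,  16.1]), np.float64(-13.5), np.float64(78.2), array([ 4.3, 18.8])) (np.int64(10), np.float64(-26.5))
165 (array([-0.194 , -0.1534,  0.1756]), array([0.1048, 0.2011, 0.1341]), np.float64(47.4))
170 (array([-0.194 , -0.1534,  0.1756]), array([0.0963, 0.2062, 0.1607]), np.float64(50.1))
175 (array([-0.194 , -0.1534,  0.1756]), array([0.0876, 0.2111, 0.1872]), np.float64(53.2))
```

Emit:
arm_command:
  rows: [-0.024,0,0.0352,0,0,0,-0.4,-0.024,0,0.0352,0,0,0,-0.4,-0.024,0,0.0352,0,0,0,0.0,-0.024,0,0.0352,0,0,0,0.4,-0.0122,-0.0192,0.0045,0.0129,0.0253,0.0174,0.4,-0.0122,-0.0192,0.0045,0.0129,0.0253,0.0174,0.4,-0.0122,-0.0192,0.0045,0.0129,0.0253,0.0174,0.4,-0.0122,-0.0192,0.0045,0.0129,0.0253,0.0174,0.4,-0.0122,-0.0192,0.0045,0.0129,0.0253,0.0174,0.4,-0.0122,-0.0192,0.0045,0.0129,0.0253,0.0174,0.4]

```text
time_s: 15.07
position: [498.6, 45.4, 116.9]
eef_rot: [-3.085, 0.292, 2.716]
wrist_force: [-0.1, -0.8, -0.6]
opening: 59.8
grip_force: 0.0
```

Emit:
arm_command:
  rows: [-0.0122,-0.0192,0.0045,0.0129,0.0253,0.0174,0.4,-0.0122,-0.0192,0.0045,0.0129,0.0253,0.0174,0.4,0,0,0,0,0,0,0.4,0,0,0,0,0,0,0.4,0,0,0,0,0,0,0.4,0,0,0,0,0,0,0.4,0,0,0,0,0,0,0.4,0,0,0,0,0,0,0.4,0,0,0,0,0,0,0.4,0,0,0,0,0,0,0.4]

```text
time_s: 15.9
position: [486.7, 26.7, 120.8]
eef_rot: [-3.101, 0.117, 2.82]
wrist_force: [-1.2, -0.6, 1.1]
opening: 60.2
grip_force: 0.0
```

```bash
python3 - <<'E'
from chk import *
from h import *
print(bot.get_state()['q'].round(2),delta([479,16.5,31],R.from_euler('xyz',[np.pi,0,np.radians(166.2)]).as_matrix()))
q,dd=grab('side','s12');X=cloud('side',dd);t=bot.get_state()['position']
k=(dd>0)&(np.hypot(X[...,0]-t[0],X[...,1]-t[1])<70)&(X[...,2]>100)&(X[...,2]<220);Q=X[k];o=Q[np.argsort(Q[:,2])[:6]];print(t,o.round(0))
p,_=grab('top','t12')
cv2.imwrite('pics/v12.png',np.hstack([cv2.resize(p[110:240,180:310,::-1],(400,400)),cv2.resize(q[110:240,210:340,::-1],(400,400))]))
E
```

```text
[-0.04 -0.04  2.08 -0.08  1.   -1.25] (array([-0.0154, -0.0203, -0.1796]), array([0.0227, 0.0322, 0.0264]), np.float64(8.5))
[486.79005701  26.55215728 120.85588048] [[474.  -6. 146.]
 [465.  -3. 147.]
 [480. -10. 148.]
 [470.  -7. 148.]
 [466.  -7. 149.]
 [476. -11. 149.]]
```

View pics/v12.png

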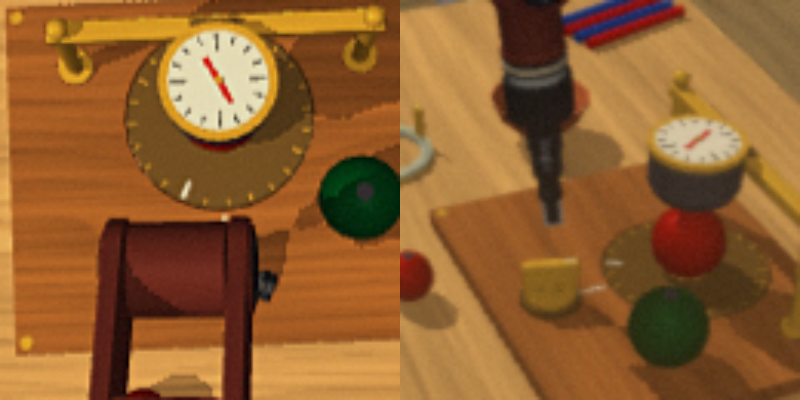

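Side view: the gripper tip at (552,215) stands above the knob at (552,285) and has swung clear of everything. I'll correct the remaining tilt and come partway down.

Emit:
arm_command:
  rows: [-0.005,-0.007,0,0.0076,0.0107,0.0088,0.4,-0.005,-0.007,0,0.0076,0.0107,0.0088,0.4,-0.0054,-0.0063,0,0.0075,0.0108,0.0088,0.4,0,0,-0.018,0,0,0,0.4,0,0,-0.018,0,0,0,0.4,0,0,-0.018,0,0,0,0.4,0,0,-0.018,0,0,0,0.4,0,0,0,0,0,0,0.4,0,0,0,0,0,0,0.4,0,0,0,0,0,0,0.4]

```text
time_s: 16.83
position: [479.1, 16.3, 84.8]
eef_rot: [-3.141, -0.0, 2.9]
wrist_force: [-0.8, -0.2, -0.5]
opening: 59.4
grip_force: 0.0
```

```bash
python3 - <<'E'
from chk import *
print(bot.get_state()['q'].round(2),delta([478.5,16.5,31],R.from_euler('xyz',[np.pi,0,np.radians(166.2)]).as_matrix()))
E
```

```text
[-0.11  0.06  2.05 -0.    1.03 -1.44] (array([-0.0012,  0.0004, -0.1075]), array([ 0.    , -0.0001,  0.0002]), np.float64(0.0))
```

Emit:
arm_command:
  rows: [-0.001,0,-0.02,0,0,0,0.4,0,0,-0.02,0,0,0,0.4,0,0,-0.02,0,0,0,0.2,0,0,-0.02,0,0,0,0.1,0,0,-0.02,0,0,0,0.0,0,0,-0.0075,0,0,0,-0.1,0,0,0,0,0,0,-0.2,0,0,0,0,0,0,-0.3,0,0,0,0,0,0,-0.35,0,0,0,0,0,0,-0.4]

```text
time_s: 17.67
position: [479.5, 15.9, 31.8]
eef_rot: [3.142, 0.001, 2.9]
wrist_force: [-0.7, -0.4, 0.0]
opening: 25.4
grip_force: 0.0
```

Emit:
arm_command:
  rows: [0,0,0,0,0,0,-0.5,0,0,0,0,0,0,-0.6,0,0,0,0,0,0,-0.8,0,0,0,0,0,0,-1,0,0,0,0,0,0,-1,0,0,0,0,0,0,-1,0,0,0,0,0,0,-1,0,0,0,0,0,0,-1,0,0,0,0,0,0,-1,0,0,0,0,0,0,-1]

```text
time_s: 18.5
position: [479.2, 15.8, 31.8]
eef_rot: [-3.141, 0.001, 2.9]
wrist_force: [-2.0, 0.2, 4.9]
opening: 15.4
grip_force: 58.7
```

```bash
python3 - <<'E'
from chk import *
from h import *
s=bot.get_state();print(s)
q,dd=grab('side','s13');cv2.imwrite('pics/v13.png',cv2.resize(q[120:240,210:340,::-1],(650,600)))
E
```

```text
{'time_s': 18.5, 'q': array([-1.13287759e-01,  1.55817382e-01,  2.07338146e+00, -3.52903397e-04,
        9.11733871e-01, -1.44215966e+00]), 'joint_velocities': array([-2.13128372e-03,  5.80086540e-05, -1.35025653e-03, -3.19087003e-04,
        6.74231952e-04,  7.52346119e-04]), 'joint_torque': array([ 3.48686446e-01, -2.78314698e+01, -2.21720785e+01,  1.93407917e-01,
       -4.16424433e-01, -1.91224250e-02]), 'position': array([479.16433089,  15.84437103,  31.79720638]), 'eef_rot': array([-3.14140048e+00,  6.90263523e-04,  2.89988431e+00]), 'wrist_force': array([-2.0444193 ,  0.21654071,  4.85759691]), 'wrist_torque': array([-0.08001176,  0.24547064, -0.04047406]), 'grip_force': 58.73640060424805, 'opening': 15.38706282479061}
```

View pics/v13.png

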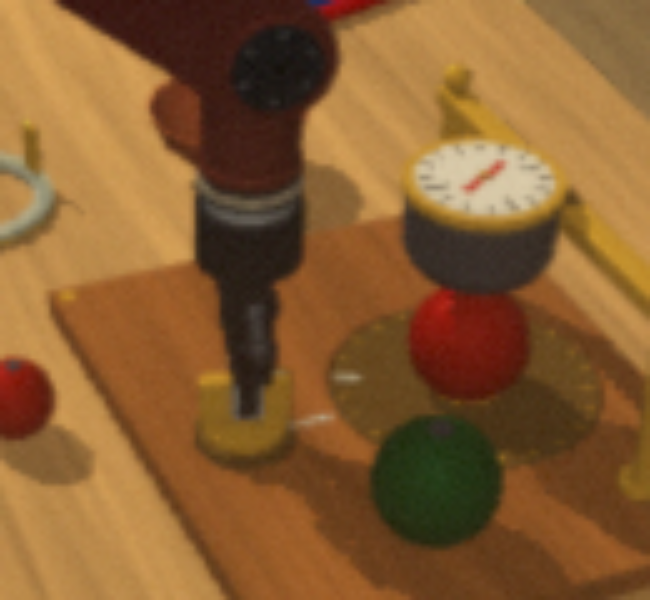

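Side view: the fingers hold the wing at (247,400), opening 15.4 mm, with the ball in its seat at (468,343). Turning clockwise.

Emit:
arm_command:
  rows: [0,0,0,0,0,-0.01,-1,0,0,0,0,0,-0.02,-1,0,0,0,0,0,-0.02,-1,0,0,0,0,0,-0.02,-1,0,0,0,0,0,-0.02,-1,0,0,0,0,0,-0.02,-1,0,0,0,0,0,-0.02,-1,0,0,0,0,0,-0.02,-1,0,0,0,0,0,-0.02,-1,0,0,0,0,0,-0.02,-1]

```text
time_s: 19.38
position: [479.2, 15.8, 31.8]
eef_rot: [-3.142, 0.001, 2.3]
wrist_force: [-1.1, -1.0, 5.0]
opening: 14.9
grip_force: 58.9
```

```bash
cat > st.py <<'E'
from knob import *
import sys
grab('top',sys.argv[1]);f=np.load(f'pics/{sys.argv[1]}.npz')
s=bot.get_state();print('tool yaw',np.degrees(s['eef_rot'][2]).round(1),'tq',s['wrist_torque'].round(3),'F',s['wrist_force'].round(1),s['position'].round(1),s['opening'],'mark',mark(f))
E
python3 st.py t14
```

```text
tool yaw 131.7 tq [-0.203  0.295 -0.011] F [-0.8 -1.7  4.8] [479.2  15.8  31.8] 15.60952878642382 mark (np.int64(10), np.float64(-9.200000000000001))
```

Emit:
arm_command:
  rows: [0,0,0,0,0,-0.012,-1,0,0,0,0,0,-0.012,-1,0,0,0,0,0,-0.012,-1,0,0,0,0,0,-0.012,-1,0,0,0,0,0,-0.012,-1,0,0,0,0,0,-0.012,-1,0,0,0,0,0,-0.012,-1,0,0,0,0,0,0,-1,0,0,0,0,0,0,-1,0,0,0,0,0,0,-1]

```text
time_s: 20.27
position: [479.1, 15.7, 31.8]
eef_rot: [3.141, 0.001, 2.039]
wrist_force: [-2.1, -1.3, 5.6]
opening: 15.2
grip_force: 58.9
```

```bash
python3 st.py t15
```

```text
tool yaw 116.8 tq [-0.187  0.302 -0.07 ] F [-1.6 -0.6  4.9] [479.1  15.7  31.8] 14.92323060693203 mark (np.int64(11), np.float64(-1.3))
```

Emit:
arm_command:
  rows: [0,0,0,0,0,-0.006,-1,0,0,0,0,0,-0.006,-1,0,0,0,0,0,-0.006,-1,0,0,0,0,0,-0.006,-1,0,0,0,0,0,-0.006,-1,0,0,0,0,0,0,-1,0,0,0,0,0,0,-1,0,0,0,0,0,0,-1,0,0,0,0,0,0,-1,0,0,0,0,0,0,-1]

```text
time_s: 21.15
position: [479.1, 15.7, 31.8]
eef_rot: [3.142, 0.001, 1.945]
wrist_force: [-1.5, -0.0, 5.6]
opening: 15.0
grip_force: 58.9
```

```bash
python3 st.py t16
```

```text
tool yaw 111.5 tq [-0.176  0.314  0.12 ] F [-1.8 -2.3  6.2] [479.1  15.7  31.8] 15.043435808508606 mark (np.int64(12), np.float64(0.9999999999999998))
```

Emit:
arm_command:
  rows: [0,0,0,0,0,-0.006,-1,0,0,0,0,0,-0.006,-1,0,0,0,0,0,-0.006,-1,0,0,0,0,0,0,-1,0,0,0,0,0,0,-1,0,0,0,0,0,0,-1,0,0,0,0,0,0,-1,0,0,0,0,0,0,-1,0,0,0,0,0,0,-1,0,0,0,0,0,0,-1]

```text
time_s: 22.03
position: [479.1, 15.7, 31.8]
eef_rot: [3.141, 0.001, 1.889]
wrist_force: [-1.2, -1.5, 5.5]
opening: 15.1
grip_force: 58.9
```

```bash
python3 st.py t17
```

```text
tool yaw 108.2 tq [-0.178  0.289  0.05 ] F [-2.3 -1.1  5.3] [479.1  15.7  31.8] 15.245304133371139 mark (np.int64(11), np.float64(0.8))
```

Emit:
arm_command:
  rows: [0,0,0,0,0,-0.006,-1,0,0,0,0,0,-0.006,-1,0,0,0,0,0,-0.006,-1,0,0,0,0,0,0,-1,0,0,0,0,0,0,-1,0,0,0,0,0,0,-1,0,0,0,0,0,0,-1,0,0,0,0,0,0,-1,0,0,0,0,0,0,-1,0,0,0,0,0,0,-1]

```text
time_s: 22.92
position: [479.1, 15.7, 31.8]
eef_rot: [3.141, 0.001, 1.832]
wrist_force: [-1.1, -0.9, 5.2]
opening: 14.8
grip_force: 58.9
```

```bash
python3 st.py t18
```

```text
tool yaw 105.0 tq [-0.177  0.343  0.156] F [-1.6 -1.   6.4] [479.1  15.7  31.8] 14.889963967063343 mark (np.int64(10), np.float64(0.7))
```

Emit:
arm_command:
  rows: [0,0,0,0,0,-0.006,-1,0,0,0,0,0,-0.006,-1,0,0,0,0,0,-0.006,-1,0,0,0,0,0,-0.006,-1,0,0,0,0,0,-0.006,-1,0,0,0,0,0,-0.005,-1,0,0,0,0,0,0,-1,0,0,0,0,0,0,-1,0,0,0,0,0,0,-1,0,0,0,0,0,0,-1]

```text
time_s: 23.8
position: [479.1, 15.7, 31.8]
eef_rot: [3.141, 0.001, 1.723]
wrist_force: [-1.6, -1.2, 5.3]
opening: 15.2
grip_force: 58.9
```

```bash
python3 st.py t19
```

```text
tool yaw 98.7 tq [-0.195  0.257  0.106] F [-0.9 -1.8  6.2] [479.1  15.7  31.8] 14.969041709384449 mark (np.int64(13), np.float64(1.0999999999999999))
```

Emit:
arm_command:
  rows: [0,0,0,0,0,0,-0.5,0,0,0,0,0,0,-0.3,0,0,0,0,0,0,-0.1,0,0,0,0,0,0,0.1,0,0,0,0,0,0,0.2,0,0,0,0,0,0,0.2,0,0,0,0,0,0,0.2,0,0,0.01,0,0,0,0.2,0,0,0.02,0,0,0,0.2,0,0,0.02,0,0,0,0.2]

```text
time_s: 24.68
position: [478.5, 16.0, 56.9]
eef_rot: [-3.141, -0.0, 1.722]
wrist_force: [-0.9, 0.4, 0.1]
opening: 51.0
grip_force: 0.0
```

Emit:
arm_command:
  rows: [0,0,0.03,0,0,0,0.2,0,0,0.03,0,0,0,0.2,0,0,0.03,0,0,0,0.2,-0.02,0,0.03,0,0,0,0.2,-0.02,0,0.03,0,0,0,0.2,-0.02,0,0.03,0,0,0,0.2,-0.02,0,0.03,0,0,0,0.2,-0.02,0,0.03,0,0,0,0.2,0,0,0,0,0,0,0.2,0,0,0,0,0,0,0.2]

```text
time_s: 25.52
position: [429.9, 15.9, 178.2]
eef_rot: [3.137, 0.001, 1.722]
wrist_force: [-0.3, -0.8, 1.3]
opening: 51.5
grip_force: 0.0
```

```bash
python3 sb.py s20; python3 - <<'E'
from knob import *
p,_=grab('top','t20');f=np.load('pics/t20.npz');print(wing(f),mark(f),bot.get_state()['position'])
q=np.load('pics/s20.npz')['p']
cv2.imwrite('pics/v20.png',np.hstack([cv2.resize(p[110:230,180:300,::-1],(400,400)),cv2.resize(q[110:230,220:340,::-1],(400,400))]))
E
```

```text
340 [660.2  21.5  58.8] (np.float64(1.5), np.float64(0.0)) tcp (np.float64(-171.4), np.float64(-153.0)) [429.4  16.  177. ] 0.0 [ 0.4 -1.4  0.4]
(np.int64(0), array([nan, nan]), np.float64(nan), np.float64(nan), array([nan, nan])) (np.int64(13), np.float64(1.0999999999999999)) [428.91379921  16.01005377 176.19172957]knob.py:6: RuntimeWarning: Mean of empty slice.
  Q=X[k][:,:2]; c=Q.mean(0);w,V=np.linalg.eigh(np.cov((Q-c).T)); v=V[:,1]*np.sign(V[0,1]);
  ret = um.true_divide(
  avg = a.mean(axis, **keepdims_kw)
knob.py:6: RuntimeWarning: Degrees of freedom <= 0 for slice
  Q=X[k][:,:2]; c=Q.mean(0);w,V=np.linalg.eigh(np.cov((Q-c).T)); v=V[:,1]*np.sign(V[0,1]);
  c *= np.true_divide(1, fact)
  c *= np.true_divide(1, fact)
  return _methods._mean(a, axis=axis, dtype=dtype,
  ret = ret.dtype.type(ret / rcount)
```

View pics/v20.png

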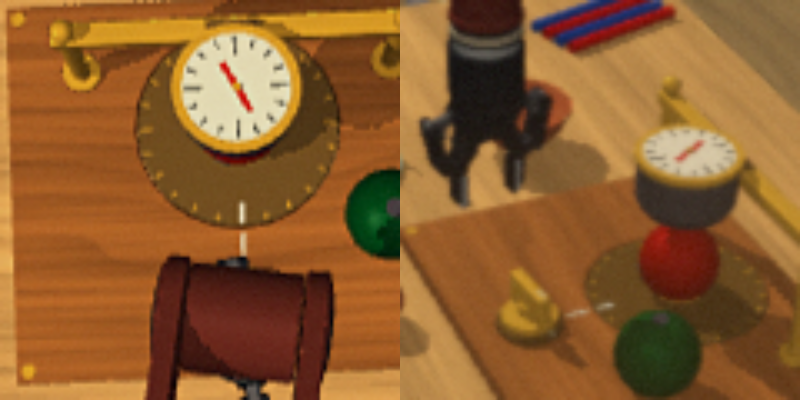

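The turntable mark at (241,212) lines up with the index at (243,243). The ball is in its seat, and the gripper is clear above the knob. Handing in.

```bash
python3 -c "
from plant import bot
print(bot.job_done())"
```

```text
the job is handed in; nothing more can be done
None
```

The red sphere is in its seat and the turntable is wound to its stop. I turned the knob an estimated 0.25 rad past the stop (first click at 0.15), judged from angles because I couldn't hear the click, then let go; the job was handed in with the arm clear at about 25.5 s. The real fingertips sat about 40 mm short of the reported tool position, so I corrected for that from the cameras.

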